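Index the length stop of a labelling jig and set a box against it

TASK

Set up the labelling jig for the next box size: work the ratchet lever through exactly three full strokes, letting it spring home after each, so that the stop moves on three notches. Then tip the upright stop flag over, so that it lies down flat across the channel, and slide the white box along the channel until it rests snugly against the flag. Leave the stop three notches on, the box lying flat in the channel and the other things on the table where they are.

Things in the scene. Friction and masses are not known exactly. Their poses are not given: they have to be found in the camera images.
- stop_jig: fixed metal jig on the table, plate 6 mm thick. Origin on the table top; x points away from the robot, across the channel, y along the channel (roughly to the robot's left), z up. From far to near: channel between a low lip and a dark fence, then a toothed slide running along y, then the ratchet lever (only at y below +15 mm). The channel's ends, at y = -50 and +200 mm, are open
- channel_mid (a point): point on the channel floor, 6 mm above the table, midway between fence and lip, at x = 45.5, y = 100 mm of the jig; axes as the jig's. The channel is 61 mm wide; the fence (towards the robot) is 6 mm thick with its top 24 mm above the table, the lip's top is 16 mm above the table
- lever_axis (a point): point on the vertical axis of the ratchet lever, at x = -60.5, y = -91.2 mm of the jig. From here the lever reaches 75 mm towards the robot, to the knob; at home the knob's direction is turned 0.27 rad from the jig's -x towards its +y, at the end of a stroke 0.27 rad towards its -y
- lever_knob (a point): centre (half-way up) of the upright black knob at the free end of the ratchet lever: diameter 18 mm, from 37 to 69 mm above the table, 75 mm from the lever's axis; the bar under it has its top 31 mm above the table. Push it towards the jig's -y; a full stroke carries it 40 mm, nearly straight. Its +y side is free for 60 mm
- ratchet_lever (a joint): lever angle: 0 = home (a spring, 2 to 4 N at the knob, brings it home when let go, in about 0.3 s), 0.54 rad = end of a full stroke, against a solid stop. Its pawl drives the toothed slide on one notch a full stroke, and clicks back over the next tooth on the way home
- stop_slide (a joint): travel of the toothed slide that carries the flag, along the jig's +y: 0 at the start; one notch is 14 mm. The first stroke brings it to about 16 mm, each further one adds 14 mm; a holding pawl lets it be pushed back by about 2 mm, to the exact notch, and no farther. It cannot be brought back a notch
- stop_flag (a joint): angle of the stop flag: about 2.0 rad at the start = standing up, leaning a little back to the robot against its rest; pushed towards the jig's +x it passes its balance at about 1.75 and falls by itself to 0 = lying flat across the channel (end of its travel)
- flag_pivot (a point): hinge of the flag, on the slide, 40 mm above the table, just in front of the fence; the hinge runs along the jig's y, and the point moves with the slide
- flag_tip (a point): free end of the flag, 62 mm from the hinge; the flag is a dark steel plate 8 mm thick along the jig's y, its blade 46 mm long and 30 mm wide; standing up, its top is about 100 mm above the table
- flag_face (a point): point on the slide in the middle of the channel, 26 mm above the table, where the flag's stop face (the face towards the jig's +y, which the box meets) lies once the flag is down; moves with the slide; axes as the jig's
- box_center (a point): centre (half-way up) of the white slip-lid box: 57 mm wide (box x, across the channel), 89 mm long (box y, along the channel), 31 mm high; it lies on the channel floor on the jig's +y side of the flag, 2 mm of play to either side; about 0.11 kg. Its +y end is free for pushing towards the jig's -y
- tape_roll: roll of labelling tape lying flat, 62 x 62 x 25 mm, on the table in front of the jig; bystander, leave where it is; origin at the centre of its underside
- bottle: small round lab bottle with a screw cap, 56 x 56 x 99 mm, behind the jig to the left; bystander; origin at the centre of its underside
- slide_case: clear case of slides, 64 x 92 x 28 mm, behind the jig; bystander; origin at the centre of its underside
- hinged_case: clear flat hinged case, 58 x 78 x 29 mm, to the left of the jig; bystander; origin at the centre of its underside
- bead_cup: clear cup of beads, 57 x 57 x 61 mm, behind the jig; bystander; origin at the centre of its underside
- tall_vial: tall slim vial, 28 x 28 x 113 mm, behind the jig to the right; bystander; origin at the centre of its underside
- cream_cup: small open cup, 74 x 74 x 37 mm, near the table's front edge to the left; bystander; origin at the centre of its underside
- slip_box: the same box; origin at the centre of its underside
There are look-alikes about, which are no part of the job. Leave any red look-alike of the slip_box alone.

How it is judged:
On the way, in this order (a step that is already met when the one before it is completed fails the run):
1. first full stroke of the lever: stop on the first notch, flag still up (value of joint ratchet_lever above 0.45 rad and value of joint stop_slide between 0.011 and 0.021 m and value of joint stop_flag above 1.3 rad).
2. second full stroke: stop on the second notch, flag still up (value of joint ratchet_lever above 0.45 rad and value of joint stop_slide between 0.025 and 0.035 m and value of joint stop_flag above 1.3 rad).
3. third full stroke: stop on the third notch, flag still up (value of joint ratchet_lever above 0.45 rad and value of joint stop_slide between 0.039 and 0.049 m and value of joint stop_flag above 1.3 rad).
4. lever home again and the flag lying down across the channel (value of joint each of ratchet_lever, stop_flag below 0.1 rad), for 0.1 s.
At the end, for the whole second after the job is handed in: The stop slide stands three notches on (38 to 50 mm), the lever is home and the flag lies flat (both within 0.1 rad); the box lies flat and at rest in the channel with its end within 4 mm of the flag's face (all of step 4 and value of joint stop_slide between 0.038 and 0.05 m and y of box_center in the frame of flag_face between 0.04 and 0.0485 m and x of box_center in the frame of flag_face between -0.01 and 0.01 m and height (world z) of box_center below 0.026 m and linear speed of slip_box below 0.01 m/s); the robot touches nothing.
It fails at once if the stop is driven on past the third notch (value of joint stop_slide above 0.052 m).
It fails at once if the box is lifted out of the channel (height (world z) of box_center above 0.04 m).
It fails at once if a bystander is moved by more than 3 cm (distance of any of tape_roll, bottle, slide_case, hinged_case, bead_cup, tall_vial, cream_cup from where it was at the start of the episode above 0.03 m).
It also fails if it takes over 54 s, if anything falls off the work surface, if the arm or the gripper's body presses on something with over 40 N, if the wrist force passes 120 N, or if a joint passes its speed limit or range.

ROBOT

A 6-joint arm with a two-finger parallel gripper is mounted at the origin on a cart in front of the work surface, level with it; the furniture and walls round the work are solid. World frame = base frame: x ahead of the robot, y to its left, z up, the work surface at z = 0. Lengths are in m, angles in rad, forces in N, time in s.
With the tool pointing down it reaches from about 0.4 to 0.825 m from the base axis. Payload 7 kg.
Tool frame: the origin (TCP) lies on the centre line of the jaws, within the pads' length; the fingertips stand 22 mm ahead of it and the grasp point (between the pads) lies 3 mm ahead of it (arm.tcp_to_tips is the distance from the TCP to the fingertips, in m); z points along the fingers, y is the line along which they close (so a half turn about z gives the same grasp; the last joint's range is limited). The gripper opens to 88 mm and grips with 3 to 60 N. Pads are 19 mm wide; open, the fingers measure 130 mm over their backs; the gripper's body (78 mm by 193 mm) begins 47 mm behind the grasp point.
Start: joints at [1.511, 0.359, 0.012, 0, -1.224, -0.288], TCP at [0.23, 0.635, 0.214] pointing down, gripper open.
Joint ranges: [-3.07, 3.07], [-1.43, 2.12], [-1.02, 1.25], [-3.03, 1.67], [-3.05, -0], [-3.03, 3.03]. Speed limits (rad/s): [2.39, 2.39, 3.01, 3.14, 3.14, 3.14].

INTERFACE

Orientations are given as [roll, pitch, yaw] about the fixed x, y, z axes, in that order (R = Rz(yaw) Ry(pitch) Rx(roll)).
In Python, from station import arm gives the robot as it stands.
- The arm moves only by the tool jog_arm, never from a script. Its argument "targets" is a list of rows, each an object of numbers: "dx", "dy", "dz": the shift along the tool's x, y, z in mm; "rx", "ry", "rz": the turn, a rotation vector about the tool's x, y, z in rad; "gripper": the closure, from 0 (fully open) to 1 (shut). In form: [{"dx": .., "dy": .., "dz": .., "rx": .., "ry": .., "rz": .., "gripper": ..}, ...]. A call has exactly 8 rows; each row is the pose to reach, as a shift and turn from the pose commanded when the call began, along the tool's axes at that moment; what a row does not reach only later rows make up. A row lasts 1/12 s, in which the tool goes at most 41.7 mm and 7.16 degrees, less where a joint would pass 70% of its speed; a pose out of reach is approached as far as the arm can. A call with a gripper value outside its range is refused whole. The fingers move at their own pace and stop on an object; "force" is the grip in N (left out, the last holds). Time passes only in rows, so rows that repeat a pose let the fingers close, or fill a call up. It gives the time, the measured TCP pose, the force, the opening and the grip force at its end, in the units of the state.
- arm.get_state(): the state, without advancing time (a new reading comes with each control period).
- arm.grab_frame(name): name is "scene" or "top"; returns a dict with "frame" (400x640x3 uint8, red, green, blue), "z_map" (400x640 float32, m along the optical axis (not along the pixel's ray), 0 where there is no reading), "fx", "fy", "cx", "cy" (pixels), "view" (4x4, takes a point from world to camera coordinates). Camera axes: x right, y down, z forward; pixel columns grow to the right and rows downward; lengths in m; the calibration is good to about 2 mm. A picture is of the moment at which its call begins.
- arm.job_done(): hands the job in; it is judged then, once.
The state is a dict: "t": time; "q": joint angles; "qd": joint speeds; "joint_efforts": joint torques, N m; "eef_pos": TCP position; "ee_rot": TCP orientation; "force": force on the tool from outside, world axes, zero at the start; "moment": the same for the moment, N m; "width": finger opening in m; "gripper_force": force on a finger pad.
Only numpy, scipy, OpenCV 4.12 (cv2) and the standard library are available. Lean on these libraries where they do the work, as an engineer would, in place of code of your own. Each camera call takes 0.05 s, during which the arm holds its last target. There are 200 camera calls.

## Working session

There is one attempt and no reset: what is moved stays moved. The work goes in short steps, Python scripts to look and compute and a tool call to move; the robot and the scene stay as the last step left them, time stands still between calls to the robot, and variables do not carry over. Pictures are saved under pics/ and viewed, at most 10 in all, crops included, and the job is handed in when it is done.

Besides the shell and the picture viewer there is one more tool, called by a JSON object that holds its "api" and its "payload". jog_arm: Moves the arm, as the interface text tells. Its arguments: {"type":"object","properties":{"targets":{"type":"array","items":{"type":"object","properties":{"dx":{"type":"number"},"dy":{"type":"number"},"dz":{"type":"number"},"rx":{"type":"number"},"ry":{"type":"number"},"rz":{"type":"number"},"gripper":{"type":"number"}}}},"force":{"type":"number"}},"required":["targets"]}

```bash
mkdir -p pics
python3 - <<'E'
from station import arm
import cv2,numpy as np
for n in("scene","top"):
    f=arm.grab_frame(n); np.savez(f"{n}.npz",**f); cv2.imwrite(f"pics/{n}0.png",f["frame"][:,:,::-1]); print(n,f["fx"],f["cx"],f["cy"],np.round(f["view"],3).tolist())
print(arm.get_state())
E
```

```text
scene 447.10178071182355 317.21015950931894 206.0095301026592 [[-0.863, -0.506, 0.005, 0.689], [-0.219, 0.364, -0.905, 0.046], [0.456, -0.782, -0.425, 1.27], [0.0, 0.0, 0.0, 1.0]]
top 420.00689969309155 316.453543851588 203.74410088114612 [[0.003, -1.0, 0.02, 0.35], [-0.987, -0.006, -0.159, 0.584], [0.159, -0.019, -0.987, 1.035], [0.0, 0.0, 0.0, 1.0]]
{'t': 0.1, 'q': array([ 1.51110985e+00,  3.59296609e-01,  1.11607264e-02, -2.88050347e-04,
       -1.22409643e+00, -2.88099666e-01]), 'qd': array([ 0.00029708, -0.00204947,  0.00221309,  0.0018419 ,  0.00093554,
        0.0010247 ]), 'joint_efforts': array([-1.31712888e-03, -5.84164810e+01,  2.93750006e+01,  7.01553270e+00,
        1.01078750e-02, -5.72300632e-05]), 'eef_pos': array([0.22993159, 0.63415465, 0.2131366 ]), 'ee_rot': array([ 3.14013890e+00, -1.48401618e-04, -3.47884110e-01]), 'force': array([ 0.46865524, -0.42696969,  0.48530936]), 'moment': array([-0.03212459,  0.00783231,  0.01338131]), 'gripper_force': 0.0, 'width': 0.08740771512199186}
```

View pics/scene0.png

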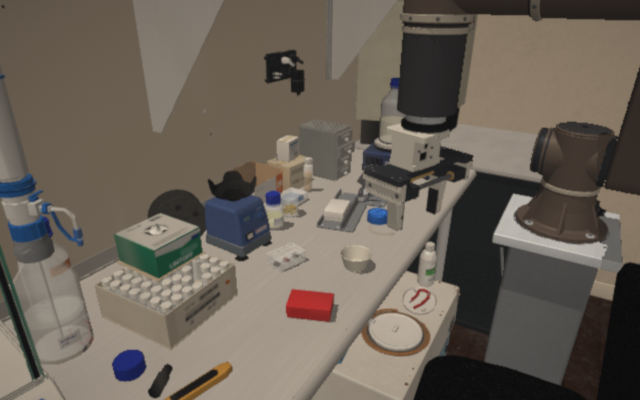

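View pics/top0.png

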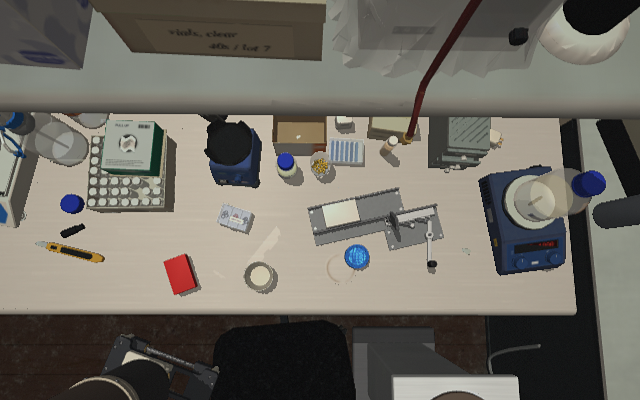

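The top view shows the jig at (308–445, 190–250), the white box at (340, 212), the flag near (393, 222) and the lever knob near (432, 264). The only box-like candidates are the white one at (340, 212), which lies in the channel and fits, and the red look-alike at (181, 275), which I leave alone. I'll confirm with one crop.

```bash
cat > h.py <<'E'
import numpy as np,cv2
def load(n): return dict(np.load(f"{n}.npz"))
def pt(f,u,v,z=None):
    """world point of pixel; z given -> intersect with plane z"""
    V=f["view"];R=V[:3,:3];t=V[:3,3];c=-R.T@t
    ray=R.T@np.array([(u-f["cx"])/f["fx"],(v-f["cy"])/f["fy"],1])
    d=f["z_map"][int(round(v)),int(round(u))] if z is None else (z-c[2])/ray[2]
    return c+ray*d
def px(f,p):
    q=f["view"][:3,:3]@np.array(p)+f["view"][:3,3]
    return f["fx"]*q[0]/q[2]+f["cx"],f["fy"]*q[1]/q[2]+f["cy"]
E
python3 - <<'E'
from h import *
f=load("top")
c=f["frame"][175:285,295:455,::-1]
cv2.imwrite("pics/crop.png",cv2.resize(c,None,fx=5,fy=5,interpolation=cv2.INTER_CUBIC))
# height map-based points
ys,xs=np.mgrid[175:285,295:455]
P=np.array([[pt(f,u,v) for u in range(295,455)] for v in range(175,285)])
np.save("P.npy",P)
g=f["frame"][175:285,295:455].astype(int)
w=(P[...,2]>.03)&(P[...,2]<.045)&(g.min(2)>150)
n,l,s,ce=cv2.connectedComponentsWithStats(w.astype(np.uint8))
for i in range(1,n):
    if s[i,4]>100:
        Q=P[l==i]; print("box",s[i],Q.mean(0),cv2.minAreaRect((Q[:,:2]*1000).astype(np.float32)))
E
```

```text
box [ 27  24  38  28 714] [0.56116433 0.29134828 0.03615472] ((561.4465942382812, 291.1033020019531), (54.91813278198242, 87.5855484008789), 12.9894437789917)
```

View pics/crop.png

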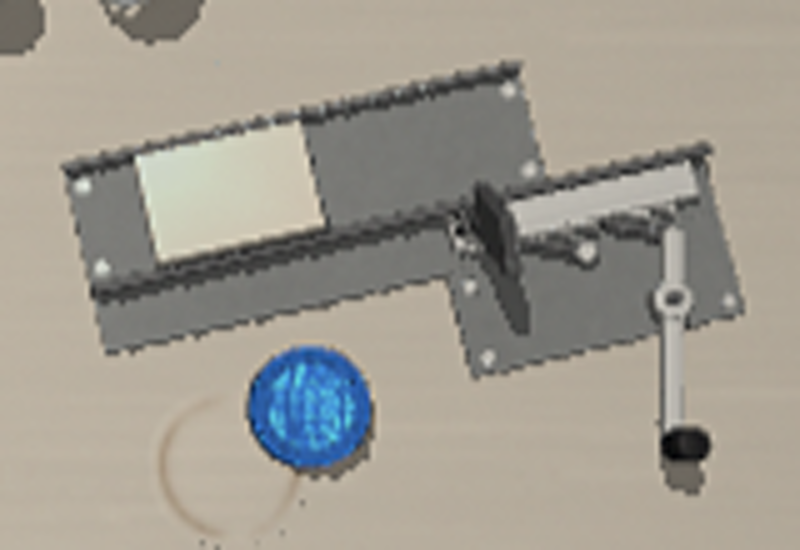

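The crop shows the white box in the channel (240, 190 in the crop), the upright flag (500, 255), the lever axis (673, 298) and the knob (686, 443), with the tape roll at (310, 408). The white box is the right one.

```bash
cat > fit.py <<'E'
from h import *
from scipy.optimize import least_squares
f=load("top")
C=lambda a,b:(295+a/5-.4,175+b/5-.4)
k=np.array([-60.5-75*np.cos(.27),-91.2+75*np.sin(.27)])
obs=[((-60.5,-91.2,33),C(673,298)),((k[0],k[1],69),C(686,443)),((78,200,16),C(66,167)),((78,-50,16),C(520,68)),((12,200,24),C(95,290)),((0,200,6),None)]
obs=[o for o in obs if o[1]]
def T(p,j):
    x,y,a=j;c,s=np.cos(a),np.sin(a);return np.array([x+c*j0(p)-s*p[1]/1e3,y+s*j0(p)+c*p[1]/1e3,p[2]/1e3])
j0=lambda p:p[0]/1e3
res=lambda j:np.concatenate([np.subtract(px(f,T(p,j)),o) for p,o in obs])
r=least_squares(res,[.5,.2,.227],x_scale=[.01,.01,.1],loss="soft_l1")
j=r.x;np.save("jig.npy",j)
if __name__=="__main__":
    print("jig",j,np.round(r.fun if 0 else res(j).reshape(-1,2),2).tolist())
    inv=lambda w:np.array([[np.cos(j[2]),np.sin(j[2])],[-np.sin(j[2]),np.cos(j[2])]])@(np.array(w)[:2]-j[:2])*1e3
    print("box jig",inv([.5613,.2911]))
    print("depth knob",pt(f,*C(686,440)),"axis",pt(f,*C(673,310)))
    print("knob",T((k[0],k[1],53),j),"jig",k)
    print("flag top px->jig (z .1)",inv(pt(f,*C(520,330),z=.1)), "depth",pt(f,*C(518,315)), inv(pt(f,*C(518,315))))
    print("tape",pt(f,*C(310,405)),inv(pt(f,*C(310,405))))
    P=np.load("P.npy").reshape(-1,3);Q=P[(P[:,2]>.05)];J=np.array([inv(q) for q in Q])
    m=J[:,1]>-50
    print("flag pts",J[m].min(0),J[m].max(0),Q[m,2].max(),J[m].mean(0)); print("knob pts",J[~m].mean(0),J[~m].min(0),J[~m].max(0),Q[~m,2].max())
E
python3 fit.py
```

```text
jig [0.54441006 0.16452357 0.22773174] [[0.04, 0.22], [1.54, 0.32], [-0.62, 0.13], [0.26, -0.5], [-0.83, -0.31]]
box jig [ 45.03081906 119.49513583]
depth knob [0.43333959 0.06936665 0.07058405] axis [0.50054736 0.06199282 0.03174395]
knob [0.43112917 0.06518845 0.053     ] jig [-132.78281723  -71.19514225]
flag top px->jig (z .1) [-59.8554154    5.33636435] depth [0.4995801 0.1370186 0.0071965] [-49.88225026 -16.67362913]
tape [0.45157476 0.24899619 0.02200394] [-71.36713928 103.25089971]
flag pts [-82.74227503  -5.11349609] [ 16.68974767 233.9199441 ] 1.1080918189072975 [-35.94354087  86.93710893]
knob pts [-131.41388548  -70.20590087] [-139.6039957   -78.33231427] [-123.35552654  -63.0173793 ] 0.07194920299733032
```

```bash
python3 - <<'E'
from h import *
j=np.load("jig.npy")
R=np.array([[np.cos(j[2]),np.sin(j[2])],[-np.sin(j[2]),np.cos(j[2])]])
P=np.load("P.npy");J=(P[...,:2]-j[:2])@R.T*1e3
m=(P[...,2]>.028)&(P[...,2]<.2)&(J[...,1]>-60)&(J[...,1]<60)&(J[...,0]>-70)&(J[...,0]<70)
for v,u in np.argwhere(m)[::4]: print(u*5,v*5,np.round(J[v,u]),round(P[v,u,2]*1e3),end="; ")
E
python3 - <<'E'
import numpy as np
from scipy.spatial.transform import Rotation as R
# start tool axes in world
print(R.from_euler('xyz',[3.1416,0,-.348]).as_matrix().round(3))
j=np.load("jig.npy")
c,s=np.cos(j[2]),np.sin(j[2])
W=lambda x,y:(j[0]+(c*x-s*y)/1e3, j[1]+(s*x+c*y)/1e3)
for n,p in dict(pre=(-133,-45),home=(-132.8,-71.2),end=(-132.8,-111.2),flag=(-20,-10),boxend=(45.5,175)).items(): print(n,W(*p),np.hypot(*W(*p)))
E
```

```text
480 180 [17. -1.] 71; 485 185 [13. -2.] 75; 490 190 [10. -3.] 81; 490 195 [ 7. -1.] 88; 485 200 [5. 3.] 91; 475 205 [5. 3.] 66; 495 205 [1. 1.] 98; 455 210 [7. 8.] 40; 475 210 [3. 3.] 63; 495 210 [-2.  2.] 100; 455 215 [5. 8.] 35; 475 215 [2. 1.] 51; 495 215 [-5.  3.] 103; 455 220 [2. 9.] 39; 475 220 [-1.  2.] 52; 495 220 [-7.  3.] 100; 455 225 [1. 8.] 29; 475 225 [-4.  4.] 58; 495 225 [-9.  3.] 99; 455 230 [-2.  8.] 29; 480 230 [-7.  4.] 65; 500 230 [-12.   3.] 105; 480 235 [-9.  3.] 58; 500 235 [-15.   3.] 103; 480 240 [-12.   3.] 57; 500 240 [-17.   3.] 100; 485 245 [-15.   3.] 64; 505 245 [-20.   2.] 102; 500 250 [-21.   3.] 95; 495 255 [-22.   3.] 82; 515 255 [-25.  -2.] 102; 515 260 [-27.  -3.] 94; 515 265 [-30.  -2.] 96; 520 270 [-33.  -5.] 92; [[ 0.94  -0.341  0.   ]
 [-0.341 -0.94   0.   ]
 [-0.    -0.    -1.   ]]
pre (np.float64(0.42500356392516786), np.float64(0.09065822850227902)) 0.43456523531486696
home (np.float64(0.4311135325173491), np.float64(0.06517983993858531)) 0.43601294642935434
end (np.float64(0.4401442689934247), np.float64(0.026212599868243147)) 0.4409241180969905
flag (np.float64(0.5271841227073182), np.float64(0.15026639410874199)) 0.5481816199336936
boxend (np.float64(0.5492258221206537), np.float64(0.3452777104136482)) 0.6487416288420215
```

{"api": "jog_arm", "payload": {"targets": [{"dx":26,"dy":32,"rz":0.12,"gripper":1},{"dx":52,"dy":64,"rz":0.245,"gripper":1},{"dx":78,"dy":96,"rz":0.37,"gripper":1},{"dx":104,"dy":128,"rz":0.495,"gripper":1},{"dx":130,"dy":160,"rz":0.62,"gripper":1},{"dx":156,"dy":190,"rz":0.745,"gripper":1},{"dx":182,"dy":220,"rz":0.87,"gripper":1},{"dx":208,"dy":250,"rz":0.995,"gripper":1}], "force": 20}}

```text
invalid input at $.targets[0]: expected keys dx, dy, dz, rx, ry, rz, gripper
```

```bash
cat > go.py <<'E'
import sys,numpy as np
from station import arm
from scipy.spatial.transform import Rotation as R
j=np.load("jig.npy");c,s=np.cos(j[2]),np.sin(j[2])
st=arm.get_state();p=st["eef_pos"];Rt=R.from_euler("xyz",st["ee_rot"]).as_matrix()
J=np.array([[c,s],[-s,c]])@(p[:2]-j[:2])*1e3
print("t %.2f jig TCP"%st["t"],J.round(1),"tips z %.1f"%(p[2]*1e3-22),"rot",st["ee_rot"].round(3),"F",st["force"].round(1),"w %.3f"%st["width"],"q",st["q"].round(2))
print("force in jig",(np.array([[c,s],[-s,c]])@st["force"][:2]).round(1))
if len(sys.argv)>3:
    x,y,z=map(float,sys.argv[1:4])
    w=np.array([j[0]+(c*x-s*y)/1e3,j[1]+(s*x+c*y)/1e3,(z+22)/1e3])
    print("shift tool mm",(Rt.T@(w-p)*1e3).round(1))
E
python3 go.py -133 -42 60
```

```text
t 0.10 jig TCP [-200.3  528.5] tips z 191.1 rot [ 3.14  -0.    -0.348] F [ 0.5 -0.4  0.5] w 0.087 q [ 1.51  0.36  0.01 -0.   -1.22 -0.29]
force in jig [ 0.4 -0.5]
shift tool mm [367.  441.7 131.8]
```

All keys are required.

{"api": "jog_arm", "payload": {"targets": [{"dx":26,"dy":32,"dz":0,"rx":0,"ry":0,"rz":0.12,"gripper":1},{"dx":52,"dy":64,"dz":0,"rx":0,"ry":0,"rz":0.245,"gripper":1},{"dx":78,"dy":96,"dz":0,"rx":0,"ry":0,"rz":0.37,"gripper":1},{"dx":104,"dy":128,"dz":0,"rx":0,"ry":0,"rz":0.495,"gripper":1},{"dx":130,"dy":160,"dz":0,"rx":0,"ry":0,"rz":0.62,"gripper":1},{"dx":156,"dy":190,"dz":0,"rx":0,"ry":0,"rz":0.745,"gripper":1},{"dx":182,"dy":220,"dz":0,"rx":0,"ry":0,"rz":0.87,"gripper":1},{"dx":208,"dy":250,"dz":0,"rx":0,"ry":0,"rz":0.995,"gripper":1}], "force": 20}}

```text
t: 0.77
eef_pos: [0.3405, 0.3265, 0.2138]
ee_rot: [3.141, -0.0, -1.349]
force: [1.2, -0.2, 0.0]
width: 0.0399
gripper_force: 0.0
```

```bash
python3 go.py -133 -40 60
```

```text
t 0.77 jig TCP [-162.1  203.9] tips z 191.8 rot [ 3.141 -0.    -1.349] F [ 1.2 -0.2  0. ] w 0.040 q [ 1.18  0.02 -0.42 -0.   -1.13 -0.96]
force in jig [ 1.1 -0.4]
shift tool mm [243.7 -30.5 131.8]
```

{"api": "jog_arm", "payload": {"targets": [{"dx":38,"dy":-5,"dz":0,"rx":0,"ry":0,"rz":0,"gripper":1},{"dx":76,"dy":-10,"dz":0,"rx":0,"ry":0,"rz":0,"gripper":1},{"dx":114,"dy":-15,"dz":0,"rx":0,"ry":0,"rz":0,"gripper":1},{"dx":152,"dy":-20,"dz":0,"rx":0,"ry":0,"rz":0,"gripper":1},{"dx":188,"dy":-25,"dz":20,"rx":0,"ry":0,"rz":0,"gripper":1},{"dx":220,"dy":-30,"dz":45,"rx":0,"ry":0,"rz":0,"gripper":1},{"dx":236,"dy":-30,"dz":80,"rx":0,"ry":0,"rz":0,"gripper":1},{"dx":236,"dy":-30,"dz":110,"rx":0,"ry":0,"rz":0,"gripper":1}]}}

```text
t: 1.43
eef_pos: [0.4228, 0.1026, 0.1026]
ee_rot: [-3.141, 0.0, -1.346]
force: [-0.3, 0.2, -1.1]
width: 0.0002
gripper_force: 0.0
```

```bash
python3 go.py -133 -36 47
python3 - <<'E'
from station import arm
import cv2
f=arm.grab_frame("top"); cv2.imwrite("pics/t1.png",cv2.resize(f["frame"][160:320,340:540,::-1],None,fx=4,fy=3.75*1.0666))
E
```

```text
t 1.43 jig TCP [-132.4  -32.9] tips z 80.6 rot [-3.141  0.    -1.346] F [-0.3  0.2 -1.1] w 0.000 q [ 0.69  0.07 -0.65 -0.   -0.85 -0.47]
force in jig [-0.2  0.2]
shift tool mm [ 3.2  0.6 33.6]
```

View pics/t1.png

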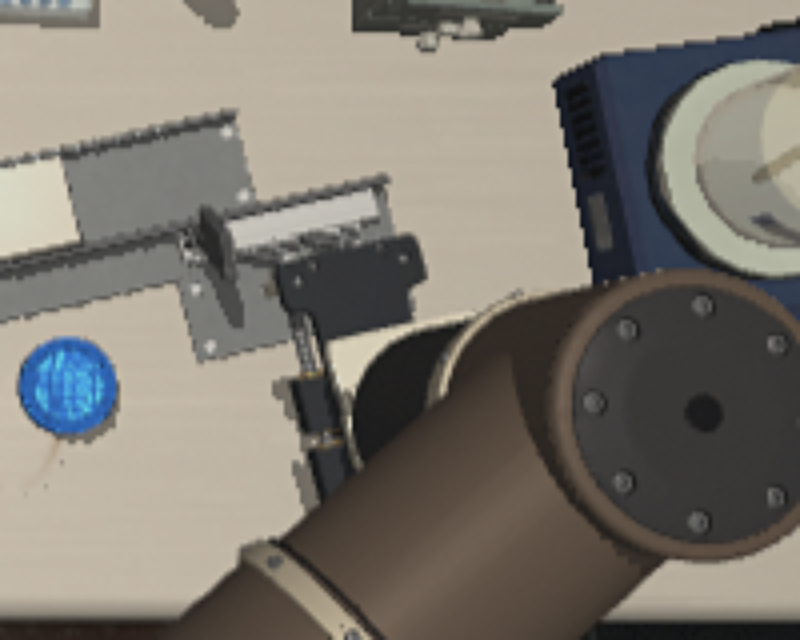

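The arm is over the lever with the gripper closed, clear of the flag (about 215, 245 in the crop) and beside the knob. I'll descend and push.

{"api": "jog_arm", "payload": {"targets": [{"dx":0,"dy":0,"dz":18,"rx":0,"ry":0,"rz":0,"gripper":1},{"dx":0,"dy":0,"dz":33,"rx":0,"ry":0,"rz":0,"gripper":1},{"dx":8,"dy":0,"dz":33,"rx":0,"ry":0,"rz":0,"gripper":1},{"dx":18,"dy":0,"dz":33,"rx":0,"ry":0,"rz":0,"gripper":1},{"dx":28,"dy":0,"dz":33,"rx":0,"ry":0,"rz":0,"gripper":1},{"dx":38,"dy":0,"dz":33,"rx":0,"ry":0,"rz":0,"gripper":1},{"dx":48,"dy":0,"dz":33,"rx":0,"ry":0,"rz":0,"gripper":1},{"dx":54,"dy":0,"dz":33,"rx":0,"ry":0,"rz":0,"gripper":1}]}}

```text
t: 2.15
eef_pos: [0.4357, 0.0517, 0.0717]
ee_rot: [-3.14, 0.0, -1.344]
force: [-0.8, -0.7, 0.1]
width: 0.0006
gripper_force: 0.0
```

```bash
python3 go.py -133 -36 47
```

```text
t 2.15 jig TCP [-131.4  -85.3] tips z 49.7 rot [-3.14   0.    -1.344] F [-0.8 -0.7  0.1] w 0.001 q [ 0.57  0.12 -0.68  0.   -0.77 -0.34]
force in jig [-0.9 -0.5]
shift tool mm [-49.3   1.7   2.7]
```

```bash
python3 - <<'E'
from station import arm
import cv2,numpy as np
f=arm.grab_frame("top");g=arm.grab_frame("scene")
a=cv2.resize(f["frame"][190:310,360:480,::-1],(480,480));
b=cv2.resize(g["frame"][160:260,300:400,::-1] ,(320,320));b=cv2.copyMakeBorder(b,0,160,0,0,cv2.BORDER_CONSTANT)
cv2.imwrite("pics/t2.png",np.hstack([a,b]));print(arm.get_state()["force"])
E
python3 go.py
```

```text
[-0.5864767   0.00521452  0.10292571]
t 2.25 jig TCP [-131.6  -85.1] tips z 49.4 rot [-3.141  0.    -1.345] F [-0.6  0.   0.1] w 0.001 q [ 0.57  0.12 -0.68  0.   -0.77 -0.35]
force in jig [-0.6  0.1]
```

View pics/t2.png

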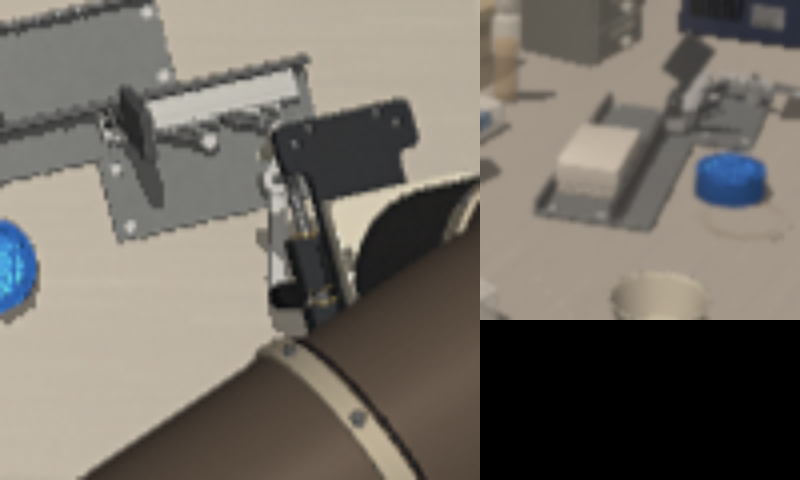

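The left crop shows the knob at (288, 295), still where it was at the start, and the flag unmoved at (135, 130). No stroke has been made, so I'll check by depth where the fingers really are.

Run:
```python
from station import arm
from h import *
f=arm.grab_frame("top");np.savez("top2.npz",**f)
j=np.load("jig.npy");R=np.array([[np.cos(j[2]),np.sin(j[2])],[-np.sin(j[2]),np.cos(j[2])]])
p=arm.get_state()["eef_pos"];print("tips px",px(f,p-[0,0,.022]),"tcp",px(f,p),"body",px(f,p+[0,0,.1]))
for v in range(232,276,3):
    print(v,[tuple(np.round([*(R@(q[:2]-j[:2])*1e3),q[2]*1e3]).astype(int).tolist()) for q in (pt(f,u,v) for u in range(424,454,3))])
```

```text
tips px (np.float64(436.04692578747347), np.float64(261.96391641992136)) tcp (np.float64(438.7369802257123), np.float64(261.7650724877807)) body (np.float64(452.53978637975615), np.float64(260.7447941576356))
232 [(-51, -87, 6), (-53, -87, 33), (-59, -47, 188), (-61, -52, 194), (-62, -60, 190), (-63, -66, 190), (-65, -72, 192), (-66, -79, 192), (-68, -85, 191), (-69, -92, 191)]
235 [(-58, -84, 12), (-61, -85, 33), (-62, -93, 33), (-66, -59, 167), (-65, -117, 6), (-70, -64, 191), (-71, -70, 192), (-73, -77, 193), (-74, -83, 192), (-76, -90, 192)]
238 [(-66, -83, 5), (-68, -85, 28), (-70, -91, 32), (-73, -58, 164), (-73, -113, 9), (-76, -62, 193), (-78, -69, 191), (-79, -76, 188), (-81, -82, 191), (-82, -68, 250)]
241 [(-74, -81, 8), (-76, -83, 28), (-77, -90, 29), (-79, -55, 167), (-81, -115, -1), (-82, -62, 187), (-84, -49, 246), (-85, -54, 250), (-87, -61, 247), (-88, -67, 247)]
244 [(-81, -82, -5), (-83, -80, 29), (-85, -88, 29), (-86, -54, 166), (-87, -61, 163), (-89, -61, 183), (-90, -48, 245), (-91, -53, 248), (-93, -58, 250), (-94, -64, 250)]
247 [(-89, -78, 1), (-90, -77, 31),
[... 1044 characters left out ...]
 [(-134, -67, -2), (-136, -75, -2), (-135, -64, 63), (-136, -70, 65), (-138, -78, 65), (-134, -54, 166), (-135, -58, 174), (-136, -61, 186), (-121, 22, 459), (-122, 21, 470)]
268 [(-142, -65, -2), (-144, -73, -3), (-145, -79, 2), (-147, -88, 0), (-139, -48, 158), (-140, -50, 174), (-141, -57, 174), (-124, 29, 463), (-125, 27, 471), (-125, 24, 477)]
271 [(-149, -63, -1), (-151, -70, 0), (-153, -78, 1), (-155, -86, -2), (-146, -47, 155), (-127, 38, 458), (-127, 36, 468), (-128, 34, 475), (-83, 234, 1108), (-129, 28, 483)]
274 [(-157, -61, -1), (-159, -68, -1), (-128, 55, 466), (-129, 50, 466), (-130, 45, 463), (-130, 43, 473), (-131, 40, 477), (-132, 37, 483), (-132, 33, 484), (-133, 30, 487)]
```

Run:
```python
from station import arm
from h import *
g=arm.grab_frame("scene");np.savez("scene2.npz",**g)
p=arm.get_state()["eef_pos"];t=px(g,p-[0,0,.022]);print("tips px",t,px(g,p), "knob",px(g,[.431,.0652,.069]),px(g,[.431,.0652,.037]))
u,v=map(int,t);print(u,v)
cv2.imwrite("pics/s2.png",cv2.resize(g["frame"][v-50:v+30,u-50:u+50,::-1],None,fx=7,fy=7,interpolation=cv2.INTER_CUBIC))
```

```text
tips px (np.float64(408.3633099423949), np.float64(182.32954464271307)) (np.float64(409.0097838639273), np.float64(175.79954200128503)) knob (np.float64(408.89379559822487), np.float64(177.98418472115353)) (np.float64(407.9501517897217), np.float64(187.50605353220223))
408 182
```

View pics/s2.png

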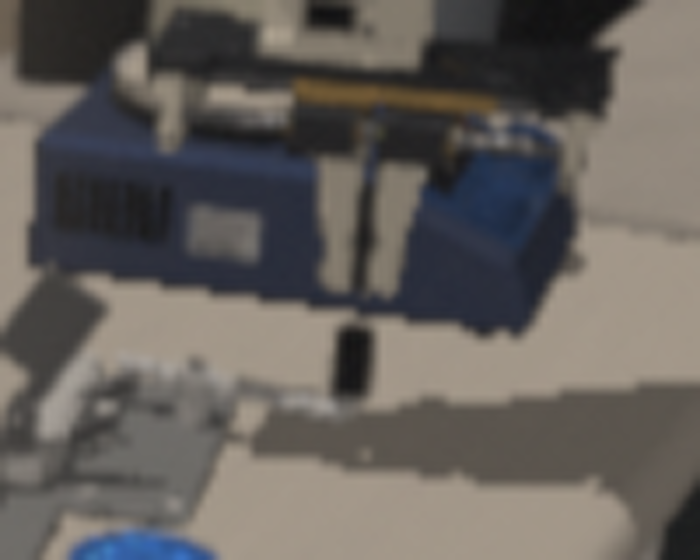

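The scene crop shows the fingertips ending at row 295, above the knob's top at row 330. The fingers passed over the knob, so the real tips are higher than I assumed. I'll check the tip offset.

Run:
```python
from station import arm
from h import *
print(arm.tcp_to_tips)
g=load("scene2");j=np.load("jig.npy");R=np.array([[np.cos(j[2]),np.sin(j[2])],[-np.sin(j[2]),np.cos(j[2])]])
for v in range(155,190,2): print(v,[tuple(np.round([*(R@(q[:2]-j[:2])*1e3),q[2]*1e3]).astype(int).tolist()) for q in (pt(g,u,v) for u in (406,407,409,412,414))])
```

```text
0.022
155 [(-117, -73, 142), (-121, -69, 143), (-127, -66, 145), (-137, -48, 152), (-143, -49, 152)]
157 [(-118, -71, 136), (-121, -77, 134), (-127, -73, 136), (-136, -75, 137), (-142, -72, 138)]
159 [(-118, -73, 129), (-122, -70, 130), (-127, -73, 130), (-136, -74, 130), (-143, -71, 132)]
161 [(-119, -76, 121), (-122, -72, 123), (-128, -69, 125), (-137, -73, 124), (-143, -71, 126)]
163 [(-120, -68, 118), (-123, -69, 118), (-129, -73, 117), (-137, -75, 117), (-144, -72, 119)]
165 [(-120, -73, 109), (-123, -71, 111), (-129, -71, 111), (-138, -71, 112), (-144, -73, 112)]
167 [(-121, -71, 104), (-124, -74, 103), (-130, -74, 104), (-138, -79, 103), (-145, -74, 105)]
169 [(-121, -73, 97), (-124, -72, 97), (-130, -75, 97), (-139, -72, 99), (-145, -73, 99)]
171 [(-122, -73, 90), (-125, -73, 91), (-131, -71, 92), (-140, -71, 93), (-146, -76, 92)]
173 [(-122, -79, 81), (-125, -74, 84), (-131, -82, 81), (-141, -73, 86), (-146, -77, 85)]
175 [(-107, -252, 9), (-111, -243, 13), (-118, -245, 13), (-128, -240, 16), (-135, -245, 15)]
177 [(-107, -261, -2), (-109, -270, -5), (-117, -256, 1), (-129, -246, 7), (-135, -245, 8)]
179 [(-125, -66, 67), (-128, -67, 66), (-134, -70, 66), (-129, -246, -1), (-135, -254, -3)]
181 [(-126, -62, 62), (-129, -61, 62), (-135, -58, 64), (-130, -240, -6), (-138, -232, -2)]
183 [(-126, -62, 55), (-130, -60, 56), (-136, -61, 56), (-133, -212, -2), (-140, -212, -1)]
185 [(-127, -63, 48), (-130, -63, 48), (-137, -56, 52), (-135, -194, -2), (-141, -202, -5)]
187 [(-128, -59, 43), (-130, -64, 41), (-137, -64, 42), (-137, -174, -2), (-144, -173, 0)]
189 [(-120, -151, -2), (-131, -63, 35), (-137, -65, 35), (-139, -156, -2), (-146, -158, -1)]
```

The depth puts the fingertips at z of about 80 mm with the TCP reading 71 mm. So the stated 22 mm doesn't hold here, and the tips sit about 9 mm *above* the reported TCP. From now on I'll use the measured offset (tips = TCP + 9 mm). I'll back off, descend properly and redo the push.

{"api": "jog_arm", "payload": {"targets": [{"dx":-26,"dy":0,"dz":0,"rx":0,"ry":0,"rz":0,"gripper":1},{"dx":-52,"dy":0,"dz":0,"rx":0,"ry":0,"rz":0,"gripper":1},{"dx":-54,"dy":0,"dz":0,"rx":0,"ry":0,"rz":0,"gripper":1},{"dx":-54,"dy":0,"dz":10,"rx":0,"ry":0,"rz":0,"gripper":1},{"dx":-54,"dy":0,"dz":22,"rx":0,"ry":0,"rz":0,"gripper":1},{"dx":-54,"dy":0,"dz":32,"rx":0,"ry":0,"rz":0,"gripper":1},{"dx":-50,"dy":0,"dz":32,"rx":0,"ry":0,"rz":0,"gripper":1},{"dx":-42,"dy":0,"dz":32,"rx":0,"ry":0,"rz":0,"gripper":1}]}}

```text
t: 3.02
eef_pos: [0.4255, 0.0938, 0.0388]
ee_rot: [3.141, -0.001, -1.341]
force: [0.3, 0.1, 0.3]
width: 0.0001
gripper_force: 0.0
```

```bash
sed -i 's/p\[2\]\*1e3-22/p[2]*1e3+9/; s/(z+22)/(z-9)/' go.py; python3 go.py -133 -36 48
python3 - <<'E'
from station import arm
from h import *
g=arm.grab_frame("scene");np.savez("scene3.npz",**g);j=np.load("jig.npy");R=np.array([[np.cos(j[2]),np.sin(j[2])],[-np.sin(j[2]),np.cos(j[2])]])
p=arm.get_state()["eef_pos"]
# lowest visible gripper points
q=[]
for u in range(385,425):
  for v in range(150,205):
    w=pt(g,u,v);J=R@(w[:2]-j[:2])*1e3
    if -60<J[1]<-20 and -160<J[0]<-105 and w[2]>.033: q.append([*J,w[2]*1e3])
q=np.array(q);print(p,q[q[:,2].argsort()][:12].round())
E
```

```text
t 3.02 jig TCP [-131.8  -42. ] tips z 47.8 rot [ 3.141e+00 -1.000e-03 -1.341e+00] F [0.3 0.1 0.3] w 0.000 q [ 0.67  0.17 -0.73  0.   -0.68 -0.44]
force in jig [0.3 0.1]
shift tool mm [-6.   1.2 -0.2]
[0.42567392 0.09277029 0.0391112 ] [[-131.  -32.   51.]
 [-136.  -33.   51.]
 [-134.  -31.   51.]
 [-139.  -33.   51.]
 [-118.  -33.   52.]
 [-130.  -35.   53.]
 [-145.  -31.   53.]
 [-121.  -31.   53.]
 [-148.  -39.   53.]
 [-143.  -29.   53.]
 [-124.  -31.   53.]
 [-127.  -31.   54.]]
```

Tips are confirmed at about 50 mm, well below the knob's top. Now stroke 1.

{"api": "jog_arm", "payload": {"targets": [{"dx":6,"dy":0,"dz":0,"rx":0,"ry":0,"rz":0,"gripper":1},{"dx":12,"dy":0,"dz":0,"rx":0,"ry":0,"rz":0,"gripper":1},{"dx":20,"dy":0,"dz":0,"rx":0,"ry":0,"rz":0,"gripper":1},{"dx":27,"dy":0,"dz":0,"rx":0,"ry":0,"rz":0,"gripper":1},{"dx":34,"dy":0,"dz":0,"rx":0,"ry":0,"rz":0,"gripper":1},{"dx":40,"dy":0,"dz":0,"rx":0,"ry":0,"rz":0,"gripper":1},{"dx":44,"dy":0,"dz":0,"rx":0,"ry":0,"rz":0,"gripper":1},{"dx":46,"dy":0,"dz":0,"rx":0,"ry":0,"rz":0,"gripper":1}]}}

```text
t: 3.73
eef_pos: [0.4347, 0.0476, 0.0388]
ee_rot: [3.139, 0.0, -1.345]
force: [-5.2, 2.4, -0.8]
width: 0.0007
gripper_force: 2.4
```

```bash
python3 go.py -133 -36 48
```

```text
t 3.73 jig TCP [-133.3  -89.1] tips z 47.8 rot [ 3.139  0.    -1.345] F [-5.2  2.4 -0.8] w 0.001 q [ 0.56  0.17 -0.72 -0.   -0.68 -0.33]
force in jig [-4.5  3.5]
shift tool mm [-53.1  -0.2  -0.1]
```

{"api": "jog_arm", "payload": {"targets": [{"dx":1,"dy":0,"dz":0,"rx":0,"ry":0,"rz":0,"gripper":1},{"dx":2,"dy":0,"dz":0,"rx":0,"ry":0,"rz":0,"gripper":1},{"dx":3,"dy":0,"dz":0,"rx":0,"ry":0,"rz":0,"gripper":1},{"dx":4,"dy":0,"dz":0,"rx":0,"ry":0,"rz":0,"gripper":1},{"dx":5,"dy":0,"dz":0,"rx":0,"ry":0,"rz":0,"gripper":1},{"dx":5,"dy":0,"dz":0,"rx":0,"ry":0,"rz":0,"gripper":1},{"dx":5,"dy":0,"dz":0,"rx":0,"ry":0,"rz":0,"gripper":1},{"dx":5,"dy":0,"dz":0,"rx":0,"ry":0,"rz":0,"gripper":1}]}}

```text
t: 4.4
eef_pos: [0.4362, 0.0442, 0.0389]
ee_rot: [3.141, 0.001, -1.344]
force: [-7.1, 7.9, -0.1]
width: 0.0003
gripper_force: 4.9
```

```bash
python3 go.py -133 -36 48
cat > flag.py <<'E'
from station import arm
from h import *
f=arm.grab_frame("top");j=np.load("jig.npy");R=np.array([[np.cos(j[2]),np.sin(j[2])],[-np.sin(j[2]),np.cos(j[2])]])
g0=f["frame"]
q=[]
for u in range(355,415):
  for v in range(190,250):
    w=pt(f,u,v);J=R@(w[:2]-j[:2])*1e3
    if .085<w[2]<.115 and -40<J[0]<15 and -20<J[1]<70: q.append([*J,w[2]*1e3])
q=np.array(q);print("flag top pts",len(q),np.median(q,0).round(1) if len(q) else "")
E
python3 flag.py
```

```text
t 4.40 jig TCP [-132.6  -92.8] tips z 47.9 rot [ 3.141e+00  1.000e-03 -1.344e+00] F [-7.1  7.9 -0.1] w 0.000 q [ 0.55  0.17 -0.72 -0.   -0.68 -0.32]
force in jig [-5.2  9.3]
shift tool mm [-56.8   0.5  -0. ]
flag top pts 70 [-13.1  15.8  97.6]
```

{"api": "jog_arm", "payload": {"targets": [{"dx":1,"dy":0,"dz":0,"rx":0,"ry":0,"rz":0,"gripper":1},{"dx":2,"dy":0,"dz":0,"rx":0,"ry":0,"rz":0,"gripper":1},{"dx":2,"dy":0,"dz":0,"rx":0,"ry":0,"rz":0,"gripper":1},{"dx":2,"dy":0,"dz":0,"rx":0,"ry":0,"rz":0,"gripper":1},{"dx":2,"dy":0,"dz":0,"rx":0,"ry":0,"rz":0,"gripper":1},{"dx":2,"dy":0,"dz":0,"rx":0,"ry":0,"rz":0,"gripper":1},{"dx":2,"dy":0,"dz":0,"rx":0,"ry":0,"rz":0,"gripper":1},{"dx":2,"dy":0,"dz":0,"rx":0,"ry":0,"rz":0,"gripper":1}]}}

```text
t: 5.12
eef_pos: [0.4364, 0.0438, 0.0389]
ee_rot: [3.141, 0.004, -1.345]
force: [-13.5, 20.4, 1.9]
width: 0.0006
gripper_force: 11.4
```

```bash
python3 go.py -133 -36 48; python3 flag.py
```

```text
t 5.12 jig TCP [-132.5  -93.2] tips z 47.9 rot [ 3.141  0.004 -1.345] F [-13.5  20.4   1.9] w 0.001 q [ 0.55  0.17 -0.72 -0.01 -0.68 -0.32]
force in jig [-8.5 22.9]
shift tool mm [-57.2   0.6   0.1]
flag top pts 70 [-13.9  16.1  98.2]
```

Force jumped to 23 N while the tool stood still, so the lever is at its end stop. The flag moved on about 15 mm. Releasing, then stroke 2.

{"api": "jog_arm", "payload": {"targets": [{"dx":-13,"dy":0,"dz":0,"rx":0,"ry":0,"rz":0,"gripper":1},{"dx":-33,"dy":0,"dz":0,"rx":0,"ry":0,"rz":0,"gripper":1},{"dx":-53,"dy":0,"dz":0,"rx":0,"ry":0,"rz":0,"gripper":1},{"dx":-56,"dy":0,"dz":0,"rx":0,"ry":0,"rz":0,"gripper":1},{"dx":-56,"dy":0,"dz":0,"rx":0,"ry":0,"rz":0,"gripper":1},{"dx":-56,"dy":0,"dz":0,"rx":0,"ry":0,"rz":0,"gripper":1},{"dx":-56,"dy":0,"dz":0,"rx":0,"ry":0,"rz":0,"gripper":1},{"dx":-56,"dy":0,"dz":0,"rx":0,"ry":0,"rz":0,"gripper":1}]}}

```text
t: 5.83
eef_pos: [0.4251, 0.096, 0.039]
ee_rot: [3.142, -0.0, -1.344]
force: [0.1, 1.5, -1.3]
width: 0.0005
gripper_force: 0.0
```

```bash
cat > knob.py <<'E'
from station import arm
from h import *
g=arm.grab_frame("scene");j=np.load("jig.npy");R=np.array([[np.cos(j[2]),np.sin(j[2])],[-np.sin(j[2]),np.cos(j[2])]])
q=[]
for u in range(390,440):
  for v in range(165,205):
    w=pt(g,u,v);J=R@(w[:2]-j[:2])*1e3
    if g["frame"][v,u].max()<60 and .036<w[2]<.075 and -160<J[0]<-105 and -140<J[1]<-50: q.append([*J,w[2]*1e3])
q=np.array(q);print("knob",len(q),np.median(q,0).round(1) if len(q) else "")
E
python3 go.py; python3 flag.py; python3 knob.py
```

```text
t 5.83 jig TCP [-131.7  -39.8] tips z 48.0 rot [ 3.142 -0.    -1.344] F [ 0.1  1.5 -1.3] w 0.001 q [ 0.68  0.17 -0.73 -0.   -0.67 -0.45]
force in jig [0.5 1.4]
flag top pts 72 [-13.1  16.3  96.7]
knob 0
```

{"api": "jog_arm", "payload": {"targets": [{"dx":9,"dy":0,"dz":0,"rx":0,"ry":0,"rz":0,"gripper":1},{"dx":18,"dy":0,"dz":0,"rx":0,"ry":0,"rz":0,"gripper":1},{"dx":27,"dy":0,"dz":0,"rx":0,"ry":0,"rz":0,"gripper":1},{"dx":36,"dy":0,"dz":0,"rx":0,"ry":0,"rz":0,"gripper":1},{"dx":45,"dy":0,"dz":0,"rx":0,"ry":0,"rz":0,"gripper":1},{"dx":52,"dy":0,"dz":0,"rx":0,"ry":0,"rz":0,"gripper":1},{"dx":55,"dy":0,"dz":0,"rx":0,"ry":0,"rz":0,"gripper":1},{"dx":56,"dy":0,"dz":0,"rx":0,"ry":0,"rz":0,"gripper":1}]}}

```text
t: 6.6
eef_pos: [0.4363, 0.0435, 0.0384]
ee_rot: [3.141, 0.004, -1.346]
force: [-19.0, 29.5, 4.6]
width: 0.0007
gripper_force: 15.9
```

```bash
python3 go.py; python3 flag.py; python3 go.py
```

```text
t 6.60 jig TCP [-132.7  -93.5] tips z 47.4 rot [ 3.141  0.004 -1.346] F [-19.   29.5   4.6] w 0.001 q [ 0.55  0.18 -0.72 -0.01 -0.68 -0.32]
force in jig [-11.9  33. ]
flag top pts 72 [-13.5  30.   97.2]
t 6.65 jig TCP [-132.7  -93.3] tips z 47.4 rot [ 3.141  0.004 -1.346] F [-16.   24.    4.1] w 0.000 q [ 0.55  0.18 -0.72 -0.01 -0.68 -0.32]
force in jig [-10.2  27. ]
```

Stroke 2 is done: the flag is at 30.0, 14 mm further. Release, then stroke 3, a little gentler.

{"api": "jog_arm", "payload": {"targets": [{"dx":-13,"dy":0,"dz":0,"rx":0,"ry":0,"rz":0,"gripper":1},{"dx":-33,"dy":0,"dz":0,"rx":0,"ry":0,"rz":0,"gripper":1},{"dx":-53,"dy":0,"dz":0,"rx":0,"ry":0,"rz":0,"gripper":1},{"dx":-56,"dy":0,"dz":0,"rx":0,"ry":0,"rz":0,"gripper":1},{"dx":-56,"dy":0,"dz":0,"rx":0,"ry":0,"rz":0,"gripper":1},{"dx":-56,"dy":0,"dz":0,"rx":0,"ry":0,"rz":0,"gripper":1},{"dx":-56,"dy":0,"dz":0,"rx":0,"ry":0,"rz":0,"gripper":1},{"dx":-56,"dy":0,"dz":0,"rx":0,"ry":0,"rz":0,"gripper":1}]}}

```text
t: 7.32
eef_pos: [0.425, 0.096, 0.0389]
ee_rot: [3.141, -0.0, -1.344]
force: [0.7, 0.6, 0.0]
width: 0.0005
gripper_force: 0.0
```

{"api": "jog_arm", "payload": {"targets": [{"dx":9,"dy":0,"dz":0,"rx":0,"ry":0,"rz":0,"gripper":1},{"dx":18,"dy":0,"dz":0,"rx":0,"ry":0,"rz":0,"gripper":1},{"dx":27,"dy":0,"dz":0,"rx":0,"ry":0,"rz":0,"gripper":1},{"dx":36,"dy":0,"dz":0,"rx":0,"ry":0,"rz":0,"gripper":1},{"dx":44,"dy":0,"dz":0,"rx":0,"ry":0,"rz":0,"gripper":1},{"dx":50,"dy":0,"dz":0,"rx":0,"ry":0,"rz":0,"gripper":1},{"dx":53,"dy":0,"dz":0,"rx":0,"ry":0,"rz":0,"gripper":1},{"dx":55,"dy":0,"dz":0,"rx":0,"ry":0,"rz":0,"gripper":1}]}}

```text
t: 7.98
eef_pos: [0.4364, 0.0436, 0.0385]
ee_rot: [3.141, 0.003, -1.346]
force: [-16.2, 27.0, 3.8]
width: 0.0004
gripper_force: 15.1
```

```bash
python3 go.py; python3 flag.py
```

```text
t 7.98 jig TCP [-132.5  -93.4] tips z 47.5 rot [ 3.141e+00  3.000e-03 -1.346e+00] F [-16.2  27.    3.8] w 0.000 q [ 0.55  0.18 -0.72 -0.   -0.68 -0.32]
force in jig [-9.7 30. ]
flag top pts 72 [-12.9  44.7  97.4]
```

Stroke 3 is done (flag at 44.7). Releasing, rising, and moving in front of the flag.

{"api": "jog_arm", "payload": {"targets": [{"dx":-15,"dy":0,"dz":0,"rx":0,"ry":0,"rz":0,"gripper":1},{"dx":-35,"dy":0,"dz":0,"rx":0,"ry":0,"rz":0,"gripper":1},{"dx":-55,"dy":0,"dz":0,"rx":0,"ry":0,"rz":0,"gripper":1},{"dx":-60,"dy":0,"dz":-20,"rx":0,"ry":0,"rz":0,"gripper":1},{"dx":-75,"dy":-10,"dz":-40,"rx":0,"ry":0,"rz":0,"gripper":1},{"dx":-98,"dy":-30,"dz":-40,"rx":0,"ry":0,"rz":0,"gripper":1},{"dx":-118,"dy":-42,"dz":-40,"rx":0,"ry":0,"rz":0,"gripper":1},{"dx":-137,"dy":-50,"dz":-40,"rx":0,"ry":0,"rz":0,"gripper":1}]}}

```text
t: 8.7
eef_pos: [0.4569, 0.1891, 0.0797]
ee_rot: [-3.139, 0.001, -1.343]
force: [0.5, 0.7, 0.5]
width: 0.0005
gripper_force: 0.0
```

```bash
python3 go.py -75 43 80; python3 flag.py; python3 knob.py
```

```text
t 8.70 jig TCP [-79.7  43.7] tips z 88.7 rot [-3.139e+00  1.000e-03 -1.343e+00] F [0.5 0.7 0.5] w 0.000 q [ 0.79  0.2  -0.56  0.   -0.81 -0.56]
force in jig [0.6 0.6]
shift tool mm [ 0.7 -4.7  8.7]
flag top pts 0 
knob 39 [-132.2  -63.    56.8]
```

The knob is home. Pushing the flag's top towards +x.

{"api": "jog_arm", "payload": {"targets": [{"dx":0,"dy":-4,"dz":9,"rx":0,"ry":0,"rz":0,"gripper":1},{"dx":0,"dy":-12,"dz":9,"rx":0,"ry":0,"rz":0,"gripper":1},{"dx":0,"dy":-20,"dz":9,"rx":0,"ry":0,"rz":0,"gripper":1},{"dx":0,"dy":-28,"dz":9,"rx":0,"ry":0,"rz":0,"gripper":1},{"dx":0,"dy":-36,"dz":9,"rx":0,"ry":0,"rz":0,"gripper":1},{"dx":0,"dy":-44,"dz":9,"rx":0,"ry":0,"rz":0,"gripper":1},{"dx":0,"dy":-52,"dz":9,"rx":0,"ry":0,"rz":0,"gripper":1},{"dx":0,"dy":-60,"dz":9,"rx":0,"ry":0,"rz":0,"gripper":1}]}}

```text
t: 9.47
eef_pos: [0.5146, 0.2016, 0.07]
ee_rot: [-3.141, 0.0, -1.343]
force: [-0.5, 0.2, 0.9]
width: 0.0004
gripper_force: 0.0
```

```bash
python3 go.py
cat > flat.py <<'E'
from station import arm
from h import *
import sys
g=arm.grab_frame("scene");f=arm.grab_frame("top");j=np.load("jig.npy");R=np.array([[np.cos(j[2]),np.sin(j[2])],[-np.sin(j[2]),np.cos(j[2])]])
for n,I in (("top",f),("scene",g)):
    q=[]
    for u in range(300,420):
      for v in range(150,250):
        w=pt(I,u,v);J=R@(w[:2]-j[:2])*1e3
        if .025<w[2]<.12 and 20<J[0]<80 and 10<J[1]<60: q.append([*J,w[2]*1e3])
    q=np.array(q)
    if len(q): print(n,len(q),"med",np.median(q,0).round(1),"lo",np.percentile(q,2,axis=0).round(),"hi",np.percentile(q,98,axis=0).round())
    else: print(n,0)
E
python3 flat.py
```

```text
t 9.47 jig TCP [-20.6  42.8] tips z 79.0 rot [-3.141  0.    -1.343] F [-0.5  0.2  0.9] w 0.000 q [ 0.73  0.3  -0.44  0.   -0.83 -0.5 ]
force in jig [-0.5  0.3]
top 0
scene 46 med [24.  48.3 79.3] lo [20. 44. 57.] hi [ 29.  52. 103.]
```

{"api": "jog_arm", "payload": {"targets": [{"dx":0,"dy":6,"dz":-20,"rx":0,"ry":0,"rz":0,"gripper":1},{"dx":-8,"dy":6,"dz":-45,"rx":0,"ry":0,"rz":0,"gripper":1},{"dx":-28,"dy":0,"dz":-60,"rx":0,"ry":0,"rz":0,"gripper":1},{"dx":-53,"dy":-12,"dz":-60,"rx":0,"ry":0,"rz":0,"gripper":1},{"dx":-78,"dy":-26,"dz":-60,"rx":0,"ry":0,"rz":0,"gripper":1},{"dx":-108,"dy":-40,"dz":-60,"rx":0,"ry":0,"rz":0,"gripper":1},{"dx":-138,"dy":-54,"dz":-60,"rx":0,"ry":0,"rz":0,"gripper":1},{"dx":-162,"dy":-66,"dz":-60,"rx":0,"ry":0,"rz":0,"gripper":1}]}}

```text
t: 10.23
eef_pos: [0.5413, 0.3763, 0.13]
ee_rot: [-3.141, 0.0, -1.342]
force: [-0.0, -0.4, -1.2]
width: 0.0005
gripper_force: 0.0
```

```bash
python3 go.py; python3 flat.py
python3 - <<'E'
from station import arm
from h import *
f=arm.grab_frame("top");g=arm.grab_frame("scene")
cv2.imwrite("pics/t3.png",np.hstack([cv2.resize(f["frame"][180:280,300:450,::-1],(600,400))[:, :400],cv2.resize(g["frame"][150:250,310:410,::-1],(400,400))]))
E
```

```text
t 10.23 jig TCP [ 44.8 207. ] tips z 139.0 rot [-3.141  0.    -1.342] F [-0.  -0.4 -1.2] w 0.000 q [ 0.9   0.39 -0.14 -0.   -1.04 -0.67]
force in jig [-0.1 -0.4]
top 77 med [42.9 44.4 43.3] lo [22. 39. 27.] hi [65. 47. 47.]
scene 96 med [42.7 49.1 34.8] lo [21. 42. 26.] hi [64. 53. 44.]
```

View pics/t3.png

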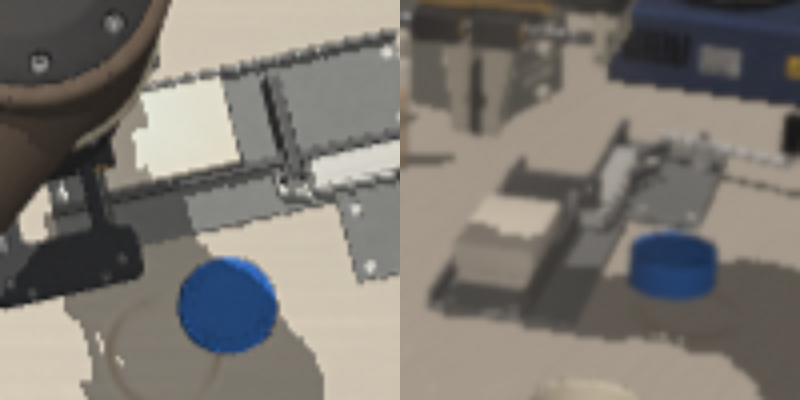

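The flag is down across the channel (top view 280, 115; z of about 43 mm) and the box lies untouched. I'll turn the gripper 90° so that its body clears the bottle.

{"api": "jog_arm", "payload": {"targets": [{"dx":0,"dy":0,"dz":0,"rx":0,"ry":0,"rz":-0.12,"gripper":1},{"dx":0,"dy":0,"dz":0,"rx":0,"ry":0,"rz":-0.24,"gripper":1},{"dx":0,"dy":0,"dz":0,"rx":0,"ry":0,"rz":-0.36,"gripper":1},{"dx":0,"dy":0,"dz":0,"rx":0,"ry":0,"rz":-0.48,"gripper":1},{"dx":0,"dy":0,"dz":0,"rx":0,"ry":0,"rz":-0.6,"gripper":1},{"dx":0,"dy":0,"dz":0,"rx":0,"ry":0,"rz":-0.72,"gripper":1},{"dx":0,"dy":0,"dz":0,"rx":0,"ry":0,"rz":-0.84,"gripper":1},{"dx":0,"dy":0,"dz":0,"rx":0,"ry":0,"rz":-0.96,"gripper":1}]}}

```text
t: 11.1
eef_pos: [0.541, 0.3729, 0.1303]
ee_rot: [3.141, 0.0, -0.378]
force: [-0.7, -0.0, 0.6]
width: 0.0005
gripper_force: 0.0
```

{"api": "jog_arm", "payload": {"targets": [{"dx":0,"dy":0,"dz":0,"rx":0,"ry":0,"rz":-0.12,"gripper":1},{"dx":0,"dy":0,"dz":0,"rx":0,"ry":0,"rz":-0.24,"gripper":1},{"dx":0,"dy":0,"dz":0,"rx":0,"ry":0,"rz":-0.36,"gripper":1},{"dx":0,"dy":0,"dz":0,"rx":0,"ry":0,"rz":-0.48,"gripper":1},{"dx":0,"dy":0,"dz":0,"rx":0,"ry":0,"rz":-0.61,"gripper":1},{"dx":0,"dy":0,"dz":0,"rx":0,"ry":0,"rz":-0.61,"gripper":1},{"dx":0,"dy":0,"dz":0,"rx":0,"ry":0,"rz":-0.61,"gripper":1},{"dx":0,"dy":0,"dz":0,"rx":0,"ry":0,"rz":-0.61,"gripper":1}]}}

```text
t: 11.77
eef_pos: [0.5412, 0.3736, 0.1302]
ee_rot: [-3.141, -0.0, 0.223]
force: [-0.3, -0.2, 1.5]
width: 0.0004
gripper_force: 0.0
```

```bash
python3 go.py 45.5 205 20
python3 - <<'E'
from station import arm
from h import *
f=arm.grab_frame("top");g=arm.grab_frame("scene");j=np.load("jig.npy");R=np.array([[np.cos(j[2]),np.sin(j[2])],[-np.sin(j[2]),np.cos(j[2])]])
for n,I in (("scene",g),("top",f)):
    ys,xs=np.mgrid[100:290,250:420]
    q=np.array([pt(I,u,v) for u,v in zip(xs.ravel(),ys.ravel())]);J=(q[:,:2]-j[:2])@R.T*1e3;z=q[:,2]*1e3
    b=(J[:,0]>25)&(J[:,0]<66)&(J[:,1]>60)&(J[:,1]<185)&(z>30)&(z<45);print(n,"box y",np.percentile(J[b,1],[1,50,99]).round(),b.sum())
    t=(J[:,0]>0)&(J[:,0]<95)&(J[:,1]>170)&(J[:,1]<245)&(z>60)&(z<180)
    if t.any(): k=z[t].argsort()[:8];print("low grip",J[t][k].round().tolist(),z[t][k].round())
E
```

```text
t 11.77 jig TCP [ 44.1 204.4] tips z 139.2 rot [-3.141 -0.     0.223] F [-0.3 -0.2  1.5] w 0.000 q [ 0.9   0.39 -0.14 -0.   -1.04  0.89]
force in jig [-0.3 -0.2]
shift tool mm [  1.4  -0.6 119.2]
scene box y [ 78. 129. 168.] 209
low grip [[48.0, 219.0], [51.0, 220.0], [43.0, 220.0], [45.0, 221.0], [35.0, 219.0], [40.0, 221.0], [37.0, 221.0], [35.0, 200.0]] [142. 142. 143. 143. 144. 144. 144. 145.]
top box y [ 76. 127. 153.] 96
```

{"api": "jog_arm", "payload": {"targets": [{"dx":1,"dy":0,"dz":22,"rx":0,"ry":0,"rz":0,"gripper":1},{"dx":1,"dy":0,"dz":46,"rx":0,"ry":0,"rz":0,"gripper":1},{"dx":1,"dy":0,"dz":70,"rx":0,"ry":0,"rz":0,"gripper":1},{"dx":1,"dy":0,"dz":92,"rx":0,"ry":0,"rz":0,"gripper":1},{"dx":1,"dy":0,"dz":108,"rx":0,"ry":0,"rz":0,"gripper":1},{"dx":1,"dy":0,"dz":118,"rx":0,"ry":0,"rz":0,"gripper":1},{"dx":1,"dy":0,"dz":122,"rx":0,"ry":0,"rz":0,"gripper":1},{"dx":1,"dy":0,"dz":122,"rx":0,"ry":0,"rz":0,"gripper":1}]}}

```text
t: 12.53
eef_pos: [0.5421, 0.3741, 0.0072]
ee_rot: [3.141, 0.001, 0.226]
force: [0.3, -0.3, -0.4]
width: 0.0006
gripper_force: 0.0
```

{"api": "jog_arm", "payload": {"targets": [{"dx":0,"dy":6,"dz":0,"rx":0,"ry":0,"rz":0,"gripper":1},{"dx":0,"dy":12,"dz":0,"rx":0,"ry":0,"rz":0,"gripper":1},{"dx":0,"dy":18,"dz":0,"rx":0,"ry":0,"rz":0,"gripper":1},{"dx":0,"dy":23,"dz":0,"rx":0,"ry":0,"rz":0,"gripper":1},{"dx":0,"dy":28,"dz":0,"rx":0,"ry":0,"rz":0,"gripper":1},{"dx":0,"dy":33,"dz":0,"rx":0,"ry":0,"rz":0,"gripper":1},{"dx":0,"dy":38,"dz":0,"rx":0,"ry":0,"rz":0,"gripper":1},{"dx":0,"dy":42,"dz":0,"rx":0,"ry":0,"rz":0,"gripper":1}]}}

```text
t: 13.2
eef_pos: [0.5521, 0.3332, 0.0083]
ee_rot: [-3.141, -0.001, 0.227]
force: [-0.2, 0.5, 1.9]
width: 0.0006
gripper_force: 0.8
```

```bash
python3 go.py 45.5 205 20
cat > box.py <<'E'
from station import arm
from h import *
f=arm.grab_frame("top");g=arm.grab_frame("scene");j=np.load("jig.npy");R=np.array([[np.cos(j[2]),np.sin(j[2])],[-np.sin(j[2]),np.cos(j[2])]])
for n,I in (("scene",g),("top",f)):
    ys,xs=np.mgrid[100:290,250:420]
    q=np.array([pt(I,u,v) for u,v in zip(xs.ravel(),ys.ravel())]);J=(q[:,:2]-j[:2])@R.T*1e3;z=q[:,2]*1e3
    c=I["frame"][ys.ravel(),xs.ravel()].min(1)
    b=(J[:,0]>25)&(J[:,0]<66)&(J[:,1]>40)&(J[:,1]<185)&(z>30)&(z<45)&(c>105);print(n,"box y",np.percentile(J[b,1],[1,50,99]).round(1),"z",np.median(z[b]).round(1),b.sum())
E
python3 box.py
```

```text
t 13.20 jig TCP [ 45.6 162.6] tips z 17.3 rot [-3.141e+00 -1.000e-03  2.270e-01] F [-0.2  0.5  1.9] w 0.001 q [ 0.85  0.5  -0.29  0.   -0.78  0.95]
force in jig [-0.1  0.5]
shift tool mm [ -0.1 -42.4  -2.7]
scene box y [ 78.8 147.3 182. ] z 34.7 73
top box y [42.  45.3 87.1] z 42.2 7
```

{"api": "jog_arm", "payload": {"targets": [{"dx":0,"dy":2,"dz":0,"rx":0,"ry":0,"rz":0,"gripper":1},{"dx":0,"dy":3,"dz":0,"rx":0,"ry":0,"rz":0,"gripper":1},{"dx":0,"dy":4,"dz":0,"rx":0,"ry":0,"rz":0,"gripper":1},{"dx":0,"dy":5,"dz":0,"rx":0,"ry":0,"rz":0,"gripper":1},{"dx":0,"dy":6,"dz":0,"rx":0,"ry":0,"rz":0,"gripper":1},{"dx":0,"dy":7,"dz":0,"rx":0,"ry":0,"rz":0,"gripper":1},{"dx":0,"dy":8,"dz":0,"rx":0,"ry":0,"rz":0,"gripper":1},{"dx":0,"dy":8,"dz":0,"rx":0,"ry":0,"rz":0,"gripper":1}]}}

```text
t: 13.97
eef_pos: [0.5535, 0.3254, 0.0078]
ee_rot: [3.141, 0.0, 0.227]
force: [-0.7, -0.1, -0.1]
width: 0.0002
gripper_force: 0.0
```

```bash
python3 go.py
```

```text
t 13.97 jig TCP [ 45.1 154.7] tips z 16.8 rot [3.141 0.    0.227] F [-0.7 -0.1 -0.1] w 0.000 q [ 0.83  0.5  -0.29  0.   -0.78  0.96]
force in jig [-0.7  0.1]
```

{"api": "jog_arm", "payload": {"targets": [{"dx":0,"dy":1,"dz":0,"rx":0,"ry":0,"rz":0,"gripper":1},{"dx":0,"dy":2,"dz":0,"rx":0,"ry":0,"rz":0,"gripper":1},{"dx":0,"dy":2,"dz":0,"rx":0,"ry":0,"rz":0,"gripper":1},{"dx":0,"dy":3,"dz":0,"rx":0,"ry":0,"rz":0,"gripper":1},{"dx":0,"dy":3,"dz":0,"rx":0,"ry":0,"rz":0,"gripper":1},{"dx":0,"dy":4,"dz":0,"rx":0,"ry":0,"rz":0,"gripper":1},{"dx":0,"dy":4,"dz":0,"rx":0,"ry":0,"rz":0,"gripper":1},{"dx":0,"dy":4,"dz":0,"rx":0,"ry":0,"rz":0,"gripper":1}]}}

```text
t: 14.63
eef_pos: [0.5544, 0.3221, 0.008]
ee_rot: [-3.141, -0.0, 0.227]
force: [-1.9, 4.1, -0.7]
width: -0.0
gripper_force: 2.2
```

```bash
python3 go.py
```

```text
t 14.63 jig TCP [ 45.3 151.2] tips z 17.0 rot [-3.141 -0.     0.227] F [-1.9  4.1 -0.7] w -0.000 q [ 0.83  0.49 -0.3  -0.   -0.78  0.97]
force in jig [-0.9  4.4]
```

Force is rising at the expected spot (TCP about 151). I'll press 2 mm more, until it is clearly stopped.

{"api": "jog_arm", "payload": {"targets": [{"dx":0,"dy":0.5,"dz":0,"rx":0,"ry":0,"rz":0,"gripper":1},{"dx":0,"dy":1,"dz":0,"rx":0,"ry":0,"rz":0,"gripper":1},{"dx":0,"dy":1.5,"dz":0,"rx":0,"ry":0,"rz":0,"gripper":1},{"dx":0,"dy":2,"dz":0,"rx":0,"ry":0,"rz":0,"gripper":1},{"dx":0,"dy":2,"dz":0,"rx":0,"ry":0,"rz":0,"gripper":1},{"dx":0,"dy":2,"dz":0,"rx":0,"ry":0,"rz":0,"gripper":1},{"dx":0,"dy":2,"dz":0,"rx":0,"ry":0,"rz":0,"gripper":1},{"dx":0,"dy":2,"dz":0,"rx":0,"ry":0,"rz":0,"gripper":1}]}}

```text
t: 15.3
eef_pos: [0.5549, 0.3217, 0.0082]
ee_rot: [-3.139, -0.001, 0.227]
force: [-4.2, 9.6, 0.0]
width: 0.0004
gripper_force: 5.0
```

```bash
python3 go.py
```

```text
t 15.30 jig TCP [ 45.7 150.7] tips z 17.2 rot [-3.139e+00 -1.000e-03  2.270e-01] F [-4.2  9.6  0. ] w 0.000 q [ 0.83  0.49 -0.3  -0.   -0.78  0.97]
force in jig [-1.9 10.3]
```

Firmly stopped at 10 N. Backing off and rising clear for a check.

{"api": "jog_arm", "payload": {"targets": [{"dx":0,"dy":-6,"dz":0,"rx":0,"ry":0,"rz":0,"gripper":1},{"dx":0,"dy":-18,"dz":0,"rx":0,"ry":0,"rz":0,"gripper":1},{"dx":0,"dy":-30,"dz":-5,"rx":0,"ry":0,"rz":0,"gripper":1},{"dx":0,"dy":-36,"dz":-30,"rx":0,"ry":0,"rz":0,"gripper":1},{"dx":0,"dy":-40,"dz":-60,"rx":0,"ry":0,"rz":0,"gripper":1},{"dx":0,"dy":-60,"dz":-90,"rx":0,"ry":0,"rz":0,"gripper":1},{"dx":0,"dy":-85,"dz":-120,"rx":0,"ry":0,"rz":0,"gripper":1},{"dx":0,"dy":-115,"dz":-140,"rx":0,"ry":0,"rz":0,"gripper":1}]}}

```text
t: 15.97
eef_pos: [0.5296, 0.4329, 0.1522]
ee_rot: [-3.141, -0.003, 0.226]
force: [1.0, 1.3, 0.3]
width: 0.001
gripper_force: 0.0
```

{"api": "jog_arm", "payload": {"targets": [{"dx":0,"dy":-25,"dz":0,"rx":0,"ry":0,"rz":0,"gripper":1},{"dx":0,"dy":-50,"dz":0,"rx":0,"ry":0,"rz":0,"gripper":1},{"dx":0,"dy":-75,"dz":0,"rx":0,"ry":0,"rz":0,"gripper":1},{"dx":0,"dy":-100,"dz":0,"rx":0,"ry":0,"rz":0,"gripper":1},{"dx":0,"dy":-100,"dz":0,"rx":0,"ry":0,"rz":0,"gripper":1},{"dx":0,"dy":-100,"dz":0,"rx":0,"ry":0,"rz":0,"gripper":1},{"dx":0,"dy":-100,"dz":0,"rx":0,"ry":0,"rz":0,"gripper":1},{"dx":0,"dy":-100,"dz":0,"rx":0,"ry":0,"rz":0,"gripper":1}]}}

```text
t: 16.63
eef_pos: [0.5065, 0.5288, 0.1481]
ee_rot: [3.141, 0.0, 0.227]
force: [0.2, -0.3, 0.3]
width: 0.0004
gripper_force: 0.0
```

```bash
python3 go.py; python3 box.py; python3 flat.py; python3 knob.py
python3 - <<'E'
from station import arm
from h import *
f=arm.grab_frame("top")
cv2.imwrite("pics/t4.png",cv2.resize(f["frame"][150:290,250:450,::-1],(800,560),interpolation=cv2.INTER_CUBIC))
E
```

```text
t 16.63 jig TCP [ 45.3 363.4] tips z 157.1 rot [3.141 0.    0.227] F [ 0.2 -0.3  0.3] w 0.000 q [ 1.07  0.49  0.07  0.   -1.15  0.73]
force in jig [ 0.1 -0.4]
scene box y [ 45.7  96.8 139.3] z 34.6 205
top box y [ 45.5  89.9 133.4] z 36.2 540
top 178 med [45.5 48.7 37.3] lo [21. 38. 32.] hi [71. 59. 47.]
scene 76 med [44.1 47.8 37.2] lo [22. 40. 32.] hi [67. 57. 43.]
knob 39 [-132.1  -62.6   55.6]
```

View pics/t4.png

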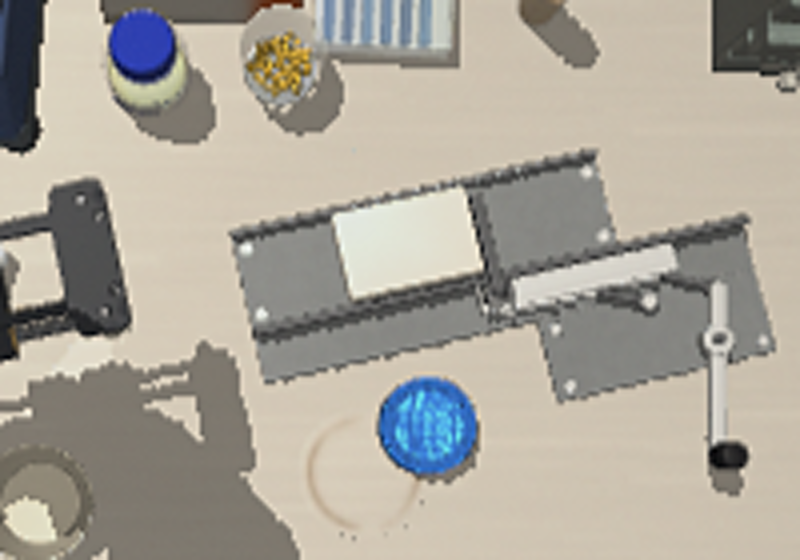

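The box is flat against the flag (flag at 485, 235; box right edge at 480, with no visible gap). Box centre y is about 90 mm against the flag face at about 45–46 mm, the lever is home (728, 455), and the other things are in place. Handing in.

```bash
python3 -c "
from station import arm
print(arm.job_done())"
```

```text
the job is handed in; nothing more can be done
None
```

I handed the job in at about 17 s: three lever strokes moved the stop on three notches, the flag lies flat across the channel, the white box rests against it, the lever is home and nothing else was disturbed. One thing went wrong on the way: the first push passed over the knob without touching it, because the fingertips sat about 9 mm above the reported tool point instead of the stated 22 mm ahead of it, so I used the measured offset from then on.

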